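Put the piled-up bench blocks back on their plates

ROBOT

A 6-joint arm with a two-finger parallel gripper is mounted at the origin on the work surface. World frame = base frame: x ahead of the robot, y to its left, z up, the work surface at z = 0. Lengths are in m, angles in rad, forces in N, time in s.
With the tool pointing down it reaches from about 0.375 to 0.975 m from the base axis. Payload 3.8 kg.
Tool frame: the origin (TCP) lies on the mounting face of the last link; the fingertips stand 173 mm ahead of it and the grasp point (between the pads) lies 155 mm ahead of it; z points along the fingers, y is the line along which they close (so a half turn about z gives the same grasp; the last joint's range is limited). The gripper opens to 85 mm and grips with 20 to 120 N. Pads are 22 mm wide; open, the fingers measure 114 mm over their backs; the gripper's body (76 mm by 85 mm) begins 54 mm behind the grasp point. The pads swing forward as they close: fully open they stand 13 mm farther back than shut.
Start: joints at [1.26, 0.264, 1.604, -0, 1.274, -0.037], TCP at [0.183, 0.65, 0.405] pointing down, gripper open.
Joint ranges: [-2.63, 2.63], [-0.94, 2.18], [0.31, 2.57], [-1.31, 4.45], [0, 2.66], [-2.55, 2.55]. Speed limits (rad/s): [2.57, 2.57, 3.14, 3.14, 3.14, 3.14].

INTERFACE

Orientations are given as a rotation vector (axis times angle).
In Python, from workcell import bot gives the robot as it stands.
- The arm moves only by the tool drive_tool, never from a script. Its argument "increments" is a list of rows, each an object with "delta_pos": the shift along the tool's x, y, z in mm, a list of three; "turn": the turn about the tool's z in rad; "jaw": the opening, from -1 (shut) to 1 (fully open). A call has 1 to 8 rows; each row shifts and turns the commanded pose from where the row before left it, along the tool's axes as they then stand; what a row does not reach is not made up. A row lasts 1/12 s, in which the tool goes at most 41.7 mm and 7.16 degrees, less where a joint would pass 70% of its speed; a pose out of reach is approached as far as the arm can. A call is refused whole if a number of a shift passes 41.7 or a number of a turn 0.125, either way. A call with a gripper value outside its range is refused whole. The fingers move at their own pace and stop on an object; "grip_force" is the grip in N (left out, the last holds). Time passes only in rows, so rows that do not move let the fingers close. It gives the time, the measured TCP pose, the force, the opening and the grip force at its end, in the units of the state.
- bot.read_state(): the state, without advancing time (a new reading comes with each control period).
- bot.read_camera(name): name is "side" or "top"; returns a dict with "pixels" (384x512x3 uint8, red, green, blue), "fovy" (degrees; the focal length in pixels is half the picture's height over the tangent of half this angle, whatever the lens; pixels are square), "cx", "cy" (the principal point, pixels), "k1" (the pictures are not rectified: a ray, as slopes to the right and down, at radius r is drawn at 1 + k1 r^2 times it, then the intrinsics apply), "camera_from_world" (4x4, takes a point from world to camera coordinates). Camera axes: x right, y down, z forward; pixel columns grow to the right and rows downward; lengths in m; the calibration is good to about 2 mm. A picture is of the moment at which its call begins. There is no depth.
- bot.finish_job(): hands the job in; it is judged then, once.
The state is a dict: "time": time; "q": joint angles; "joint_vel": joint speeds; "joint_torque": joint torques, N m; "tool_pos": TCP position; "tcp_rot": TCP orientation; "wrist_force": force on the tool from outside, world axes, zero at the start; "torque": the same for the moment, N m; "width": opening from 0.0 (shut) to 1.0 (fully open); "grip_force": force on a finger pad.
Only numpy, scipy, OpenCV 4.12 (cv2) and the standard library are available. Lean on these libraries where they do the work, as an engineer would, in place of code of your own. Each camera call takes 0.05 s, during which the arm holds its last target. There are 200 camera calls.

TASK

Someone has piled up the metalwork class's blocks. Take the pile apart and set each of the four pieces flat and upright on the plate whose painted outline has its shape, centred on the outline, the wooden and steel ones squared up with theirs. Set them down, do not drop them, and leave the copper dish of rivets where it stands.

Things in the scene. Friction and masses are not known exactly. Their poses are not given: they have to be found in the camera images.
- board: brown hardwood forming block with three dark grooves across its top, 130 x 60 x 28 mm (x, y, z), about 0.16 kg, the bottom of the pile, lying on the table. Origin: centre of its underside; x along its length, z up. The steel block and the nylon disc stand side by side on it, about 34 mm either side of its middle along x, in either order.
- steel: square steel bench block 50 x 50 x 28 mm with a black band near its foot and four small dark dimples on top, about 0.5 kg (may vary by a fifth). Origin: centre of its underside; x and y along its sides, turned up to 0.12 rad from the board's.
- nylon: round white nylon block, 50 mm diameter, 28 mm high, top edge chamfered 3 mm, about 0.09 kg. Origin: centre of its underside.
- stake: turned brass stake, 38 mm high, about 0.12 kg: a round foot 34 mm across and 8 mm high, a neck 18 mm across from 13 to 16 mm, and a cylindrical head 24 mm across from 20 to 38 mm above the underside (grip the head). It stands on top of the pile, near the middle of either the steel or the nylon block. Origin: centre of its underside.
- place_board: fixed dark slate-blue plate 150 x 90 x 6 mm (x, y, z) lying on the table, painted on top with a large brown rectangle 136 x 66 mm, long side along x: the place of the wooden block; its middle is the plate's middle. Origin: centre of the plate's underside (the piece rests 6 mm above it); x axis along the 150 mm side.
- place_steel: fixed dark slate-blue plate 150 x 90 x 6 mm (x, y, z) lying on the table, painted on top with a grey square 56 mm wide, its sides along x and y: the place of the steel block; its middle is the plate's middle. Origin: centre of the plate's underside (the piece rests 6 mm above it); x axis along the 150 mm side.
- place_nylon: fixed dark slate-blue plate 150 x 90 x 6 mm (x, y, z) lying on the table, painted on top with a large white circle 56 mm across: the place of the white nylon block; its middle is the plate's middle. Origin: centre of the plate's underside (the piece rests 6 mm above it); x axis along the 150 mm side.
- place_stake: fixed dark slate-blue plate 150 x 90 x 6 mm (x, y, z) lying on the table, painted on top with a small yellow circle 40 mm across: the place of the brass stake; its middle is the plate's middle. Origin: centre of the plate's underside (the piece rests 6 mm above it); x axis along the 150 mm side.
- rivet_dish: loose round copper dish full of rivets, 64 mm across and 22 mm high, standing on the table between the plates; not to be moved. Origin: centre of its underside.

How it is judged:
By the outcome, as a careful person would: the job done as asked, in the order asked, and still so for the second after the job is handed in, with the robot touching nothing.
It also fails if it takes over 122 s, if anything falls off the work surface, if the arm or the gripper's body presses on something with over 40 N, if the wrist force passes 120 N, or if a joint passes its speed limit or range.

## Working session

There is one attempt and no reset: what is moved stays moved. The work goes in short steps, Python scripts to look and compute and a tool call to move; the robot and the scene stay as the last step left them, time stands still between calls to the robot, and variables do not carry over. Pictures are saved under pics/ and viewed, at most 14 in all, crops included, and the job is handed in when it is done.

Besides the shell and the picture viewer there is one more tool, called as name(argument=value, ...), one argument or row to a line, values as JSON. drive_tool: Moves the arm, as the interface text tells. Its arguments: {"type":"object","properties":{"increments":{"type":"array"},"grip_force":{"type":"number"}},"required":["increments"]}

```bash
mkdir -p pics
cat > h.py <<'E'
import numpy as np, cv2
from workcell import bot
from scipy.spatial.transform import Rotation as R
def cam(n):
    c=bot.read_camera(n); return c
def K(c):
    f=c["pixels"].shape[0]/2/np.tan(np.radians(c["fovy"])/2); return np.array([[f,0,c["cx"]],[0,f,c["cy"]],[0,0,1.]]),np.array([c["k1"],0,0,0,0])
def proj(c,P):
    T=np.array(c["camera_from_world"]);k,d=K(c)
    return cv2.projectPoints(np.array(P,float).reshape(-1,3),cv2.Rodrigues(T[:3,:3])[0],T[:3,3],k,d)[0].reshape(-1,2)
def unproj(c,uv,z):
    T=np.array(c["camera_from_world"]);k,d=K(c)
    n=cv2.undistortPointsIter(np.array(uv,float).reshape(-1,1,2),k,d,None,None,(3,50,1e-9)).reshape(-1,2)
    r=np.c_[n,np.ones(len(n))]@T[:3,:3]; o=-T[:3,:3].T@T[:3,3]
    z=np.broadcast_to(z,len(n)); return o+r*((z-o[2])/r[:,2])[:,None]
def save(c,name,box=None,s=1.5):
    im=c["pixels"][:,:,::-1]
    if box: u0,v0,u1,v1=box; im=im[v0:v1,u0:u1]
    cv2.imwrite(f"pics/{name}.png",cv2.resize(im,None,fx=s,fy=s,interpolation=cv2.INTER_CUBIC))
E
python3 - <<'E'
from h import *
import pickle
for n in("top","side"):
    c=cam(n);save(c,n+"0");pickle.dump(c,open(n+"0.pkl","wb"));T=np.array(c["camera_from_world"]);print(n,c["fovy"],c["k1"],-T[:3,:3].T@T[:3,3],T[:3,:3].round(2).tolist())
s=bot.read_state();print(s)
E
```

```text
top 51.29599996083384 -0.12026486904260462 [ 0.48478884 -0.00381505  1.02002005] [[-0.02, -1.0, 0.01], [-1.0, 0.02, -0.07], [0.07, -0.01, -1.0]]
side 49.76501866442941 0.02108829875827519 [0.37057953 0.77614662 0.83349773] [[-0.97, -0.24, 0.01], [-0.17, 0.66, -0.73], [0.17, -0.71, -0.69]]
{'time': 0.1, 'q': array([ 1.26011562e+00,  2.64695519e-01,  1.60528801e+00,  4.02222142e-06,
        1.27372088e+00, -3.68642779e-02]), 'joint_vel': array([-1.20989124e-04, -1.80210149e-03, -3.40107987e-03,  1.46314088e-03,
       -2.46931682e-05, -1.39284857e-03]), 'joint_torque': array([ 1.90278522e-03, -5.16699994e+01, -3.68591380e+01, -4.80451297e-05,
        6.15867626e-03,  3.53964504e-05]), 'tool_pos': array([0.18240317, 0.6495485 , 0.40344692]), 'tcp_rot': array([-0.42871871, -3.11182844,  0.00326575]), 'wrist_force': array([ 0.17200381, -0.522954  ,  0.20581645]), 'torque': array([-0.00302723, -0.01918142, -0.07608881]), 'grip_force': 0.0, 'width': 1.00077491371789}
```

View pics/top0.png

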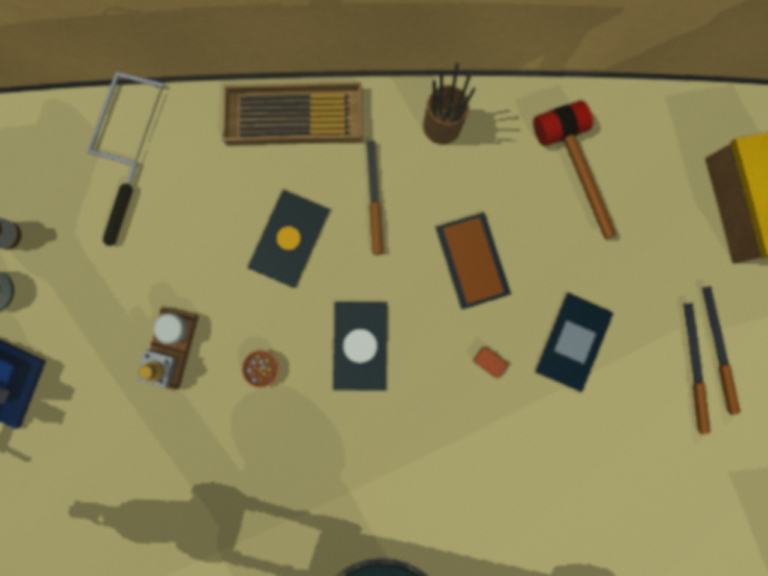

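View pics/side0.png

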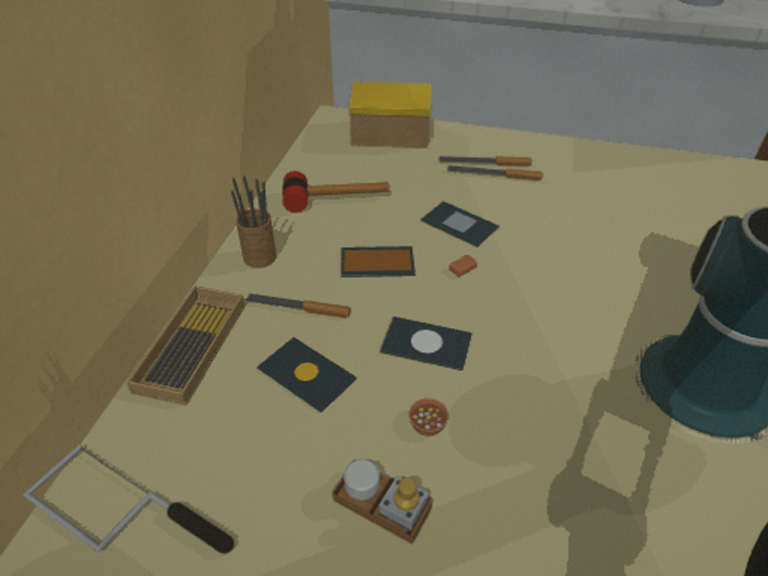

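The top view shows the pile at about (115,232) in original pixels. The stake is on the steel block at the near end and the nylon is at the far end. All four plates are visible. I'll measure the plates by segmentation and crop in on the pile.

Run:
```python
from h import *
import pickle
ct=pickle.load(open("top0.pkl","rb"));cs=pickle.load(open("side0.pkl","rb"))
save(ct,"pt",(80,195,150,270),8);save(cs,"ps",(210,295,300,370),7)
seeds={"board":((0.62,-.09)),}
px={"top":{"stake":(192,159),"nylon":(240,231),"board":(315,173),"steel":(383,228)},"side":{"stake":(204,248),"nylon":(284,228),"board":(252,174),"steel":(306,149)}}
for n,c in(("top",ct),("side",cs)):
    im=c["pixels"].astype(int);h,w=im.shape[:2]
    hsv=cv2.cvtColor(c["pixels"],cv2.COLOR_RGB2HSV)
    slate=((im[:,:,2]>=im[:,:,0]-3)&(im.max(2)<75)).astype(np.uint8)
    for k,(u,v) in px[n].items():
        # undistorted world-metric patch 0.2 m, 0.5 mm/px on plane z=6mm around seed
        p=unproj(c,[(u,v)],.006)[0]
        g=np.arange(-120,121)*.001
        X,Y=np.meshgrid(p[0]+g,p[1]+g,indexing="ij")
        m=proj(c,np.c_[X.ravel(),Y.ravel(),np.full(X.size,.006)]).astype(np.float32).reshape(241,241,2)
        pat=cv2.remap(c["pixels"],m[...,0],m[...,1],cv2.INTER_LINEAR)
        pi=pat.astype(int)
        s=((pi[:,:,2]>=pi[:,:,0]-2)&(pi.max(2)<80)).astype(np.uint8)
        # component with most area
        cn=max(cv2.findContours(s,cv2.RETR_EXTERNAL,cv2.CHAIN_APPROX_NONE)[0],key=cv2.contourArea)
        (a,b),(ww,hh),ang=cv2.minAreaRect(cn)
        # cv x=col=Y, y=row=X ; long axis direction
        bx=cv2.boxPoints(((a,b),(ww,hh),ang)); e=max(bx[1]-bx[0],bx[2]-bx[1],key=np.linalg.norm)
        yaw=np.arctan2(e[0],e[1])%np.pi
        # inner paint centroid
        fill=np.zeros_like(s);cv2.drawContours(fill,[cn],-1,1,-1)
        inner=cv2.erode(fill,np.ones((7,7)))*(1-s); M=cv2.moments(inner,True)
        print(n,k,"plate",(p[:2]+(np.array([b,a])-120)*.001).round(4),(round(ww),round(hh)),"yaw",yaw.round(3),"paint",(p[:2]+(np.array([M["m01"],M["m10"]])/max(M["m00"],1)-120)*.001).round(4),M["m00"])
```

```text
top stake plate [0.6614 0.1481] (84, 143) yaw 2.72 paint [0.6622 0.1485] 1841.0
top nylon plate [0.4768 0.0279] (84, 144) yaw 3.106 paint [0.4765 0.0285] 3007.0
top board plate [ 0.6077 -0.1297] (143, 9) yaw 0.306 paint [ 0.4992 -0.287 ] 0.0
top steel plate [ 0.4757 -0.3389] (86, 145) yaw 2.718 paint [ 0.4758 -0.3397] 3347.0
side stake plate [0.6603 0.1495] (90, 149) yaw 2.721 paint [0.6611 0.1471] 1564.0
side nylon plate [0.475  0.0297] (90, 147) yaw 3.112 paint [0.4757 0.027 ] 2709.0
side board plate [ 0.617  -0.1652] (147, 91) yaw 0.288 paint [ 0.4946 -0.2839] 0.0
side steel plate [ 0.4749 -0.3371] (91, 148) yaw 2.719 paint [ 0.4752 -0.3404] 3295.0
```

View pics/pt.png

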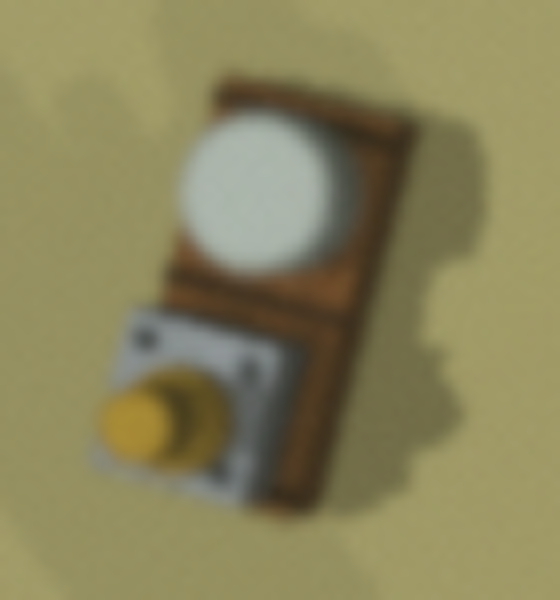

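View pics/ps.png

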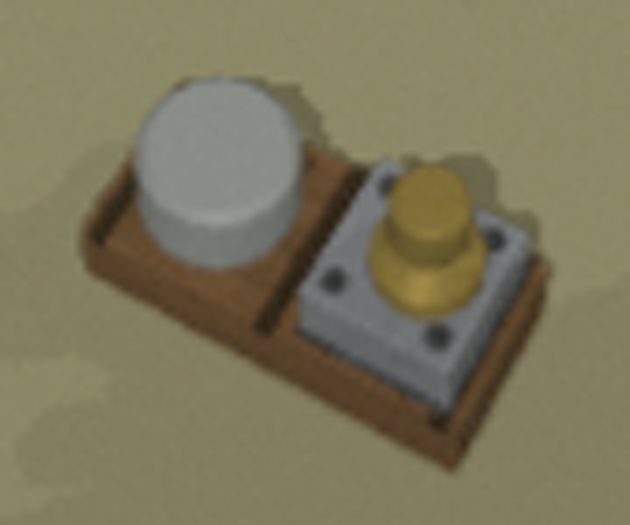

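The stake is on the steel. Crop readings:
- **Top crop:** stake head centre (138,424), nylon top centre (255,191), steel dimples (147,338), (250,372) and (222,472).
- **Side crop:** stake head centre (432,198), nylon top centre (220,152), steel dimples (390,185), (495,240), (333,280) and (438,337).

Run:
```python
from h import *
import pickle
ct=pickle.load(open("top0.pkl","rb"));cs=pickle.load(open("side0.pkl","rb"))
def t(l,z):
    return unproj(ct,[(80+(x+.5)/8-.5,195+(y+.5)/8-.5) for x,y in l],z)[:,:2].round(4)
def s(l,z):
    return unproj(cs,[(210+(x+.5)/7-.5,295+(y+.5)/7-.5) for x,y in l],z)[:,:2].round(4)
print("stake",t([(138,424)],.094),s([(432,198)],.094))
print("nylon",t([(255,191)],.055),s([(220,152)],.055))
a=t([(147,338),(250,372),(222,472)],.056);b=s([(390,185),(495,240),(333,280),(438,337)],.056)
print("steel",a.tolist(),(a[0]+a[2])/2,b.tolist(),b.mean(0))
print("steel corners",t([(130,312),(245,507)],.056).mean(0),t([(92,465),(292,345)],.056).mean(0))
print("boardtop",t([(222,75),(418,122),(315,517)],.028).tolist(),s([(80,232),(547,270)],.028).tolist(),s([(455,470)],0).tolist(),s([(458,447)],.028).tolist())
for n,c,p in(("top",ct,(.61,-.162)),("side",cs,(.61,-.162))):
    g=np.arange(-110,111)*.001
    X,Y=np.meshgrid(p[0]+g,p[1]+g,indexing="ij")
    m=proj(c,np.c_[X.ravel(),Y.ravel(),np.full(X.size,.006)]).astype(np.float32).reshape(221,221,2)
    pi=cv2.remap(c["pixels"],m[...,0],m[...,1],cv2.INTER_LINEAR).astype(int)
    tab=np.median(pi[:30,:30].reshape(-1,3),0)
    for nm,mk in(("plate",np.abs(pi-tab).sum(2)>130),("paint",pi[:,:,0]-pi[:,:,2]>(55 if 1 else 0))):
        if nm=="paint": mk&=pi[:,:,1]<95
        cn=max(cv2.findContours(mk.astype(np.uint8),cv2.RETR_EXTERNAL,2)[0],key=cv2.contourArea)
        (x,y),wh,an=cv2.minAreaRect(cn);bx=cv2.boxPoints(((x,y),wh,an));e=max(bx[1]-bx[0],bx[2]-bx[1],key=np.linalg.norm)
        print(n,nm,p[0]+(y-110)*.001,p[1]+(x-110)*.001,wh,np.arctan2(e[0],e[1])%np.pi if 0 else np.arctan2(e[1],e[0]))
st=bot.read_state();print(R.from_rotvec(st["tcp_rot"]).as_matrix().round(3).tolist())
print("dish",unproj(ct,[(173,246)],.022),unproj(cs,[(286,278)],.015))
```

```text
stake [[0.4407 0.3611]] [[0.439  0.3613]]
nylon [[0.5095 0.3398]] [[0.5072 0.3404]]
steel [[0.4651, 0.3733], [0.4545, 0.3409], [0.4242, 0.3497]] [0.44465 0.3615 ] [[0.4555, 0.339], [0.4219, 0.3485], [0.4645, 0.3722], [0.4315, 0.3816]] [0.44335  0.360325]
steel corners [0.4433 0.3606] [0.44455 0.3592 ]
boardtop [[0.5468, 0.3603], [0.5312, 0.2971], [0.4083, 0.3301]] [[0.5456, 0.3615], [0.4067, 0.3388]] [[0.4221, 0.3921]] [[0.421, 0.3983]]
top plate 0.6188493041992187 -0.16693150329589845 (150.44859313964844, 90.78978729248047) 1.2887975
top paint 0.6191234283447266 -0.16732456970214843 (134.44613647460938, 64.13574981689453) 1.2878956
side plate 0.6172568817138672 -0.16452293395996095 (149.61244201660156, 95.78262329101562) 1.2793397
side paint 0.6177506713867187 -0.1673357467651367 (133.02633666992188, 63.264217376708984) 1.296629
[[-0.963, 0.27, -0.001], [0.27, 0.963, -0.002], [0.0, -0.002, -1.0]]
dish [[0.43963852 0.19456349 0.022     ]] [[0.43795146 0.19434109 0.015     ]]
```

```bash
cat >> h.py <<'E'
def plan(x,y,z,yaw=None):
    "tool-frame delta (mm, current axes) and turn from the measured pose to TCP target"
    s=bot.read_state();M=R.from_rotvec(s["tcp_rot"]).as_matrix();cy=np.arctan2(M[1,0],M[0,0])
    d=M.T@(np.array([x,y,z])-s["tool_pos"])*1000
    t=0 if yaw is None else -((yaw-cy+np.pi)%(2*np.pi)-np.pi)
    print("t",round(s["time"],2),"pos",s["tool_pos"].round(4),"yaw",cy.round(3),"tilt",M[:2,2].round(3),"q6",s["q"][5].round(2),"F",s["wrist_force"].round(1),"w",round(s["width"],3),"g",round(s["grip_force"],1),"\n D",d.round(1),"turn",round(t,3))
    c,sn=np.cos(t),np.sin(t); print(" after turn",np.round([c*d[0]+sn*d[1],-sn*d[0]+c*d[1],d[2]],1))
E
echo
```

drive_tool(
  increments=[
    {"delta_pos": [-25, -16, 8], "turn": 0, "jaw": 1},
    {"delta_pos": [-25, -16, 8], "turn": 0, "jaw": 1},
    {"delta_pos": [-25, -16, 8], "turn": 0, "jaw": 1},
    {"delta_pos": [-25, -16, 8], "turn": 0, "jaw": 1},
    {"delta_pos": [-25, -16, 8], "turn": 0, "jaw": 1},
    {"delta_pos": [-25, -16, 8], "turn": 0, "jaw": 1},
    {"delta_pos": [-25, -16, 8], "turn": 0, "jaw": 1},
    {"delta_pos": [-25, -16, 8], "turn": 0, "jaw": 1},
  ],
)

```text
time: 0.77
tool_pos: [0.341, 0.4711, 0.3398]
tcp_rot: [-0.428, -3.112, 0.001]
wrist_force: [0.3, -1.3, -0.6]
width: 0.997
grip_force: 0.0
```

drive_tool(
  increments=[
    {"delta_pos": [-21, -13, 10], "turn": 0, "jaw": 1},
    {"delta_pos": [-21, -13, 10], "turn": 0, "jaw": 1},
    {"delta_pos": [-21, -13, 10], "turn": 0, "jaw": 1},
    {"delta_pos": [-21, -13, 10], "turn": 0, "jaw": 1},
    {"delta_pos": [-21, -13, 10], "turn": 0, "jaw": 1},
    {"delta_pos": [-21, -13, 10], "turn": 0, "jaw": 1},
    {"delta_pos": [0, 0, 0], "turn": 0, "jaw": 1},
    {"delta_pos": [0, 0, 0], "turn": 0, "jaw": 1},
  ],
)

```text
time: 1.43
tool_pos: [0.4409, 0.3621, 0.2794]
tcp_rot: [-0.433, -3.11, 0.003]
wrist_force: [-0.1, 0.4, 1.1]
width: 0.999
grip_force: 0.0
```

```bash
python3 -c "
from h import *
plan(.4399,.3612,.240)
c=cam('side');save(c,'s1',(190,210,320,370),5)"
```

```text
t 1.43 pos [0.4409 0.3621 0.2794] yaw 2.865 tilt [-0.002 -0.001] q6 -0.65 F [-0.1  0.4  1.1] w 0.999 g 0.0 
 D [ 0.7 -1.1 39.4] turn 0
 after turn [ 0.7 -1.1 39.4]
```

View pics/s1.png

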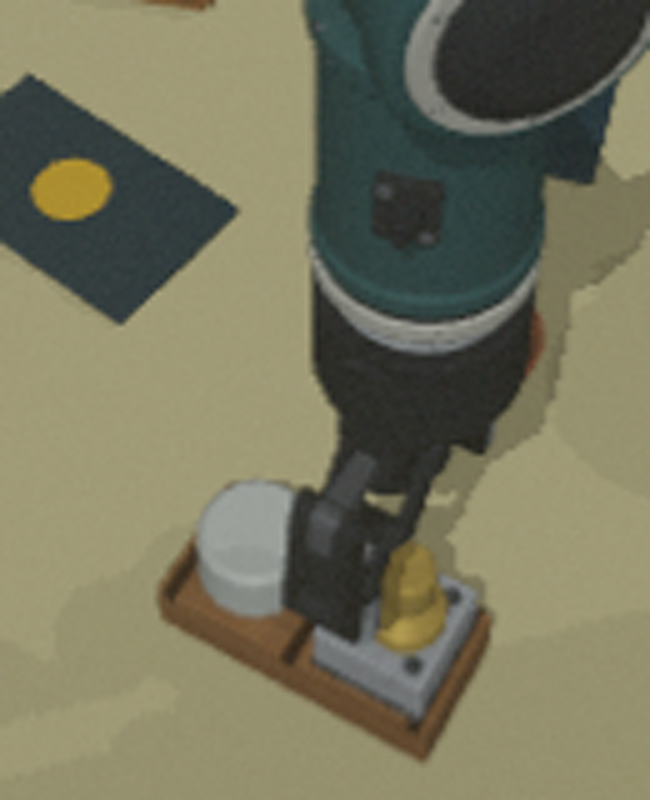

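The open fingers straddle the stake head, with the near finger at about (330,570) in the crop. Next I'll descend and grip.

drive_tool(
  increments=[
    {"delta_pos": [0.7, -1.1, 10], "turn": 0, "jaw": 1},
    {"delta_pos": [0, 0, 15], "turn": 0, "jaw": 1},
    {"delta_pos": [0, 0, 14], "turn": 0, "jaw": 1},
    {"delta_pos": [0, 0, 0], "turn": 0, "jaw": -1},
    {"delta_pos": [0, 0, 0], "turn": 0, "jaw": -1},
    {"delta_pos": [0, 0, 0], "turn": 0, "jaw": -1},
    {"delta_pos": [0, 0, 0], "turn": 0, "jaw": -1},
    {"delta_pos": [0, 0, 0], "turn": 0, "jaw": -1},
  ],
  grip_force=30,
)

```text
time: 2.15
tool_pos: [0.44, 0.3631, 0.2428]
tcp_rot: [0.428, 3.111, 0.002]
wrist_force: [-0.6, -0.6, -0.5]
width: 0.3
grip_force: 0.5
```

drive_tool(
  increments=[
    {"delta_pos": [0, 0, 0], "turn": 0, "jaw": -1},
    {"delta_pos": [0, 0, 0], "turn": 0, "jaw": -1},
    {"delta_pos": [0, 0, 0], "turn": 0, "jaw": -1},
    {"delta_pos": [0, 0, 0], "turn": 0, "jaw": -1},
  ],
)

```text
time: 2.48
tool_pos: [0.4401, 0.3629, 0.2429]
tcp_rot: [0.429, 3.111, 0.003]
wrist_force: [-1.7, 0.8, 6.3]
width: 0.264
grip_force: 29.8
```

drive_tool(
  increments=[
    {"delta_pos": [0, 0, -15], "turn": 0, "jaw": -1},
    {"delta_pos": [0, 0, -25], "turn": 0, "jaw": -1},
    {"delta_pos": [-15, -8, -5], "turn": 0, "jaw": -1},
    {"delta_pos": [-27, -15, 0], "turn": 0, "jaw": -1},
    {"delta_pos": [-27, -15, 0], "turn": 0, "jaw": -1},
    {"delta_pos": [-27, -15, 0], "turn": 0, "jaw": -1},
    {"delta_pos": [-27, -15, 0], "turn": 0, "jaw": -1},
    {"delta_pos": [-27, -15, 0], "turn": 0, "jaw": -1},
  ],
)

```text
time: 3.15
tool_pos: [0.5622, 0.2407, 0.2861]
tcp_rot: [-0.429, -3.112, 0.001]
wrist_force: [0.6, 0.5, -1.6]
width: 0.267
grip_force: 29.8
```

drive_tool(
  increments=[
    {"delta_pos": [-27, -15, 0], "turn": 0, "jaw": -1},
    {"delta_pos": [-27, -15, 10], "turn": 0, "jaw": -1},
    {"delta_pos": [-27, -15, 20], "turn": 0, "jaw": -1},
    {"delta_pos": [-27, -14, 20], "turn": 0, "jaw": -1},
    {"delta_pos": [-15, -5, 15], "turn": 0, "jaw": -1},
    {"delta_pos": [0, 0, 0], "turn": 0, "jaw": -1},
    {"delta_pos": [0, 0, 0], "turn": 0, "jaw": -1},
  ],
)

```text
time: 3.73
tool_pos: [0.6623, 0.146, 0.2194]
tcp_rot: [-0.431, -3.108, 0.002]
wrist_force: [-0.4, -0.4, -1.6]
width: 0.264
grip_force: 29.7
```

```bash
python3 -c "
from h import *
import pickle
plan(.6615,.1483,.193)
c=cam('side');save(c,'s2',(160,180,270,290),7)
c=cam('top');save(c,'t2',(70,110,250,300),3);pickle.dump(c,open('t2.pkl','wb'))"
```

```text
t 3.73 pos [0.6623 0.146  0.2194] yaw 2.866 tilt [-0.004 -0.001] q6 -1.11 F [-0.4 -0.4 -1.6] w 0.264 g 29.7 
 D [ 1.3  2.  26.4] turn 0
 after turn [ 1.3  2.  26.4]
```

View pics/s2.png

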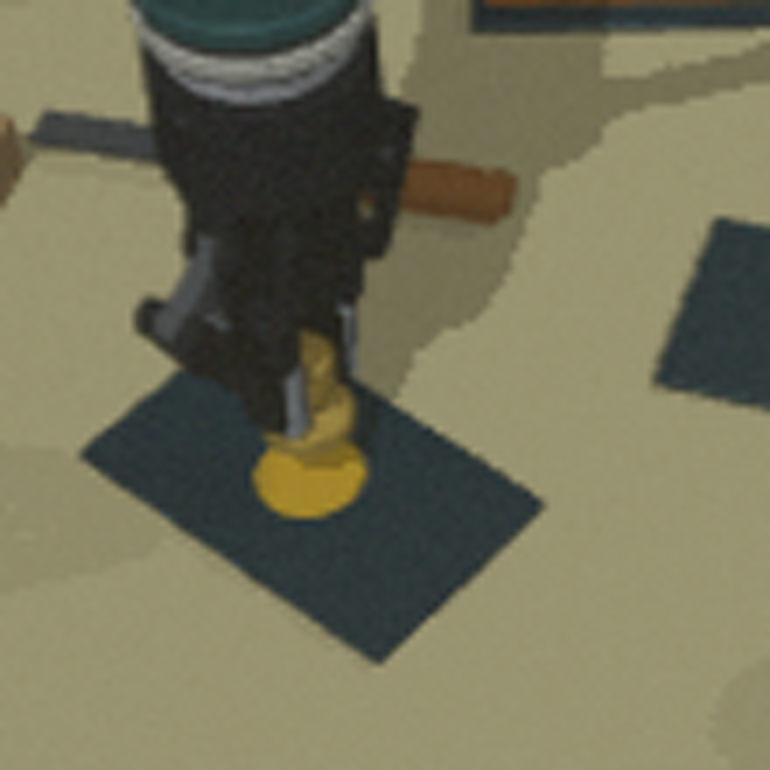

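The side crop shows the stake upright in the grip above the yellow circle. The circle centre is at about (311,478), the foot's right edge at x≈357 and its lowest point at y≈466.

```bash
python3 -c "
from h import *
import pickle
c=pickle.load(open('side0.pkl','rb'))
th=np.linspace(0,6.283,200)
def f(x,y,z,r): 
    p=proj(c,np.c_[x+r*np.cos(th),y+r*np.sin(th),0*th+z]);p=(p-[160,180]+.5)*7-.5
    return p.min(0).round(),p.max(0).round()
print(f(.6623,.146,.0324,.017),f(.6623,.146,.0404,.017),f(.6608,.148,.006,.02))
for d in((.001,0),(0,.001)): print(f(.6623+d[0],.146+d[1],.0324,.017))
"
```

```text
(array([255., 388.]), array([350., 460.])) (array([253., 373.]), array([348., 446.])) (array([255., 433.]), array([365., 519.]))
(array([252., 387.]), array([347., 460.]))
(array([254., 390.]), array([349., 462.]))
```

drive_tool(
  increments=[
    {"delta_pos": [0, 1, 10], "turn": 0, "jaw": -1},
    {"delta_pos": [0, 0, 8], "turn": 0, "jaw": -1},
    {"delta_pos": [0, 0, 4], "turn": 0, "jaw": -1},
    {"delta_pos": [0, 0, 2], "turn": 0, "jaw": -1},
    {"delta_pos": [0, 0, 0], "turn": 0, "jaw": -1},
    {"delta_pos": [0, 0, 0], "turn": 0, "jaw": -1},
  ],
)

```text
time: 4.33
tool_pos: [0.6629, 0.1484, 0.1976]
tcp_rot: [-0.428, -3.112, 0.0]
wrist_force: [0.3, 0.8, -1.1]
width: 0.265
grip_force: 29.8
```

drive_tool(
  increments=[
    {"delta_pos": [0, 0, 1], "turn": 0, "jaw": -1},
    {"delta_pos": [0, 0, 0], "turn": 0, "jaw": -1},
    {"delta_pos": [0, 0, 0], "turn": 0, "jaw": -1},
  ],
)

```text
time: 4.58
tool_pos: [0.6632, 0.1481, 0.197]
tcp_rot: [0.429, 3.112, 0.0]
wrist_force: [-0.0, 0.1, -1.9]
width: 0.267
grip_force: 29.8
```

drive_tool(
  increments=[
    {"delta_pos": [0, 0, 1], "turn": 0, "jaw": -1},
    {"delta_pos": [0, 0, 0], "turn": 0, "jaw": -1},
    {"delta_pos": [0, 0, 0], "turn": 0, "jaw": -1},
  ],
)

```text
time: 4.83
tool_pos: [0.663, 0.1481, 0.1956]
tcp_rot: [-0.429, -3.112, 0.0]
wrist_force: [-0.3, 0.4, -1.3]
width: 0.269
grip_force: 29.8
```

```bash
python3 -c "
from h import *
plan(.6615,.1483,.193)
c=cam('side');save(c,'s3',(180,215,240,280),9)"
```

```text
t 4.83 pos [0.663  0.1481 0.1956] yaw 2.868 tilt [-0. -0.] q6 -1.11 F [-0.3  0.4 -1.3] w 0.269 g 29.8 
 D [ 1.5 -0.2  2.6] turn 0
 after turn [ 1.5 -0.2  2.6]
```

View pics/s3.png

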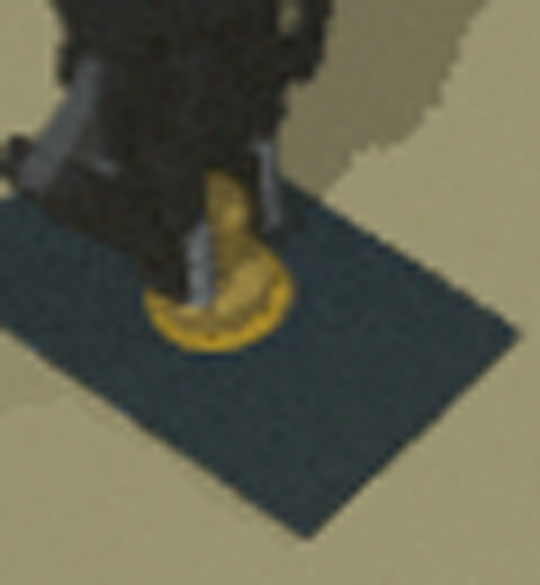

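The foot is close to concentric, about 1 mm left of centre, which is +x. I'll correct that and set it down.

drive_tool(
  increments=[
    {"delta_pos": [1.3, 0, 1], "turn": 0, "jaw": -1},
    {"delta_pos": [0, 0, 0.7], "turn": 0, "jaw": -1},
    {"delta_pos": [0, 0, 0], "turn": 0, "jaw": -1},
    {"delta_pos": [0, 0, 0], "turn": 0, "jaw": -1},
  ],
)

```text
time: 5.22
tool_pos: [0.6617, 0.1485, 0.1938]
tcp_rot: [-0.429, -3.112, 0.0]
wrist_force: [-0.8, -0.3, -1.1]
width: 0.267
grip_force: 29.8
```

drive_tool(
  increments=[
    {"delta_pos": [0, 0, 0.8], "turn": 0, "jaw": -1},
    {"delta_pos": [0, 0, 0], "turn": 0, "jaw": -1},
    {"delta_pos": [0, 0, 0], "turn": 0, "jaw": -1},
  ],
)

```text
time: 5.47
tool_pos: [0.6618, 0.1485, 0.1931]
tcp_rot: [-0.429, -3.112, 0.0]
wrist_force: [0.0, -0.3, -1.6]
width: 0.27
grip_force: 29.8
```

drive_tool(
  increments=[
    {"delta_pos": [0, 0, 0.8], "turn": 0, "jaw": -1},
    {"delta_pos": [0, 0, 0], "turn": 0, "jaw": -1},
    {"delta_pos": [0, 0, 0], "turn": 0, "jaw": -1},
  ],
)

```text
time: 5.72
tool_pos: [0.6619, 0.1485, 0.193]
tcp_rot: [0.429, 3.112, 0.0]
wrist_force: [-1.9, -0.1, 3.9]
width: 0.269
grip_force: 30.1
```

drive_tool(
  increments=[
    {"delta_pos": [0, 0, 0.7], "turn": 0, "jaw": -1},
    {"delta_pos": [0, 0, 0], "turn": 0, "jaw": -1},
    {"delta_pos": [0, 0, 0], "turn": 0, "jaw": -1},
  ],
)

```text
time: 5.97
tool_pos: [0.6619, 0.1485, 0.1929]
tcp_rot: [0.429, 3.112, 0.0]
wrist_force: [-3.5, 0.2, 6.5]
width: 0.261
grip_force: 30.5
```

drive_tool(
  increments=[
    {"delta_pos": [0, 0, 0], "turn": 0, "jaw": 0},
    {"delta_pos": [0, 0, 0], "turn": 0, "jaw": 0.2},
    {"delta_pos": [0, 0, 0], "turn": 0, "jaw": 0.4},
    {"delta_pos": [0, 0, 0], "turn": 0, "jaw": 0.6},
    {"delta_pos": [0, 0, -10], "turn": 0, "jaw": 1},
    {"delta_pos": [0, 0, -25], "turn": 0, "jaw": 1},
    {"delta_pos": [0, 0, -25], "turn": 0, "jaw": 1},
    {"delta_pos": [27, 15, -10], "turn": 0, "jaw": 1},
  ],
)

```text
time: 6.63
tool_pos: [0.6441, 0.168, 0.2667]
tcp_rot: [0.432, 3.102, 0.002]
wrist_force: [1.1, 0.3, 0.8]
width: 1.0
grip_force: 0.0
```

drive_tool(
  increments=[
    {"delta_pos": [30, 16, 0], "turn": 0, "jaw": 1},
    {"delta_pos": [30, 16, 0], "turn": 0, "jaw": 1},
    {"delta_pos": [30, 16, 0], "turn": 0, "jaw": 1},
    {"delta_pos": [30, 16, 0], "turn": 0, "jaw": 1},
    {"delta_pos": [30, 16, 0], "turn": 0, "jaw": 1},
    {"delta_pos": [30, 16, 0], "turn": 0, "jaw": 1},
    {"delta_pos": [30, 17, 0], "turn": 0, "jaw": 1},
    {"delta_pos": [30, 17, 0], "turn": 0, "jaw": 1},
  ],
)

```text
time: 7.3
tool_pos: [0.4428, 0.3613, 0.2626]
tcp_rot: [0.429, 3.111, 0.001]
wrist_force: [0.4, 1.1, 0.0]
width: 1.0
grip_force: 0.0
```

drive_tool(
  increments=[
    {"delta_pos": [0, 0, 10], "turn": 0, "jaw": 1},
    {"delta_pos": [0, 0, 10], "turn": 0, "jaw": 1},
    {"delta_pos": [0, 0, 0], "turn": 0, "jaw": 1},
    {"delta_pos": [0, 0, 0], "turn": 0, "jaw": 1},
  ],
)

```text
time: 7.63
tool_pos: [0.4442, 0.3593, 0.2407]
tcp_rot: [-0.43, -3.111, 0.003]
wrist_force: [-0.0, 0.1, 0.4]
width: 1.0
grip_force: 0.0
```

```bash
python3 -c "
from h import *
plan(.444,.3607,.204,2.866)
c=cam('side');save(c,'s4',(170,200,310,370),4.5)"
```

```text
t 7.63 pos [0.4442 0.3593 0.2407] yaw 2.867 tilt [-0.002 -0.002] q6 -0.66 F [-0.   0.1  0.4] w 1.0 g 0.0 
 D [ 0.5  1.4 36.7] turn 0.001
 after turn [ 0.5  1.4 36.7]
```

View pics/s4.png

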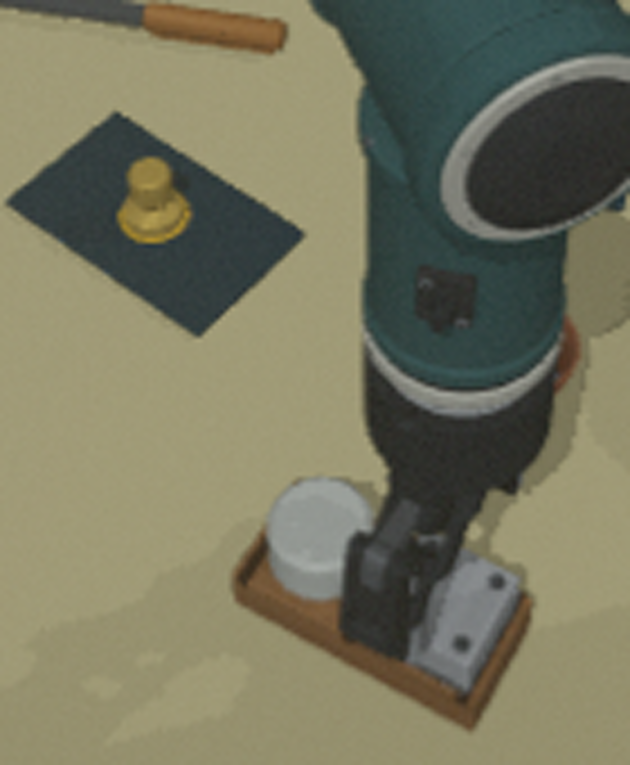

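The stake stands centred on its circle at about (153,215) in the crop. The gripper is over the steel and clear of the nylon, so I'll descend and grip.

drive_tool(
  increments=[
    {"delta_pos": [0.5, 1.4, 12], "turn": 0, "jaw": 1},
    {"delta_pos": [0, 0, 15], "turn": 0, "jaw": 1},
    {"delta_pos": [0, 0, 9], "turn": 0, "jaw": 1},
    {"delta_pos": [0, 0, 0], "turn": 0, "jaw": -0.5},
    {"delta_pos": [0, 0, 0], "turn": 0, "jaw": -1},
    {"delta_pos": [0, 0, 0], "turn": 0, "jaw": -1},
    {"delta_pos": [0, 0, 0], "turn": 0, "jaw": -1},
    {"delta_pos": [0, 0, 0], "turn": 0, "jaw": -1},
  ],
  grip_force=70,
)

```text
time: 8.35
tool_pos: [0.4443, 0.3619, 0.2064]
tcp_rot: [0.429, 3.111, 0.001]
wrist_force: [1.0, 0.0, -1.0]
width: 0.572
grip_force: 75.7
```

drive_tool(
  increments=[
    {"delta_pos": [0, 0, 0], "turn": 0, "jaw": -1},
    {"delta_pos": [0, 0, 0], "turn": 0, "jaw": -1},
    {"delta_pos": [0, 0, 0], "turn": 0, "jaw": -1},
  ],
)

```text
time: 8.6
tool_pos: [0.4443, 0.3619, 0.2064]
tcp_rot: [0.428, 3.111, 0.001]
wrist_force: [0.9, -1.2, 1.9]
width: 0.569
grip_force: 75.8
```

```bash
python3 -c "
from h import *
plan(.4755,-.339,.25,2.718)"
```

```text
t 8.6 pos [0.4443 0.3619 0.2064] yaw 2.868 tilt [0.001 0.001] q6 -0.66 F [ 0.9 -1.2  1.9] w 0.569 g 75.8 
 D [-219.6 -666.4  -44. ] turn 0.15
 after turn [-316.6 -626.1  -44. ]
```

drive_tool(
  increments=[
    {"delta_pos": [0, 0, -10], "turn": 0, "jaw": -1},
    {"delta_pos": [0, 0, -22], "turn": 0, "jaw": -1},
    {"delta_pos": [-4, -10, -16], "turn": 0, "jaw": -1},
    {"delta_pos": [-6, -20, 0], "turn": 0, "jaw": -1},
    {"delta_pos": [-10, -30, 0], "turn": 0, "jaw": -1},
    {"delta_pos": [-10, -30, 0], "turn": 0, "jaw": -1},
    {"delta_pos": [-10, -30, 0], "turn": 0, "jaw": -1},
    {"delta_pos": [-10, -30, 0], "turn": 0, "jaw": -1},
  ],
)

```text
time: 9.27
tool_pos: [0.4503, 0.2025, 0.2533]
tcp_rot: [-0.427, -3.111, 0.001]
wrist_force: [0.8, 0.3, -3.8]
width: 0.569
grip_force: 75.3
```

drive_tool(
  increments=[
    {"delta_pos": [-10, -30, 0], "turn": 0, "jaw": -1},
    {"delta_pos": [-10, -30, 0], "turn": 0, "jaw": -1},
    {"delta_pos": [-10, -30, 0], "turn": 0, "jaw": -1},
    {"delta_pos": [-10, -30, 0], "turn": 0, "jaw": -1},
    {"delta_pos": [-10, -30, 0], "turn": 0, "jaw": -1},
    {"delta_pos": [-10, -30, 0], "turn": 0, "jaw": -1},
    {"delta_pos": [-10, -30, 0], "turn": 0, "jaw": -1},
    {"delta_pos": [-10, -30, 0], "turn": 0, "jaw": -1},
  ],
)

```text
time: 9.93
tool_pos: [0.4625, -0.0501, 0.2535]
tcp_rot: [-0.429, -3.111, -0.001]
wrist_force: [1.6, 0.7, -5.7]
width: 0.566
grip_force: 75.3
```

drive_tool(
  increments=[
    {"delta_pos": [-10, -30, 0], "turn": 0, "jaw": -1},
    {"delta_pos": [-10, -30, 0], "turn": 0, "jaw": -1},
    {"delta_pos": [-10, -30, 0], "turn": 0, "jaw": -1},
    {"delta_pos": [-10, -30, 0], "turn": 0, "jaw": -1},
    {"delta_pos": [-10, -30, 0], "turn": 0, "jaw": -1},
    {"delta_pos": [-5, -20, 0], "turn": 0.05, "jaw": -1},
    {"delta_pos": [0, 0, 0], "turn": 0.1, "jaw": -1},
    {"delta_pos": [0, 0, 0], "turn": 0, "jaw": -1},
  ],
)

```text
time: 10.6
tool_pos: [0.4699, -0.2284, 0.2533]
tcp_rot: [-0.668, -3.068, -0.001]
wrist_force: [0.1, 0.5, -5.2]
width: 0.571
grip_force: 75.3
```

```bash
python3 -c "
from h import *
plan(.4755,-.339,.25,2.718)"
```

```text
t 10.6 pos [ 0.4699 -0.2284  0.2533] yaw 2.713 tilt [-0.001  0.001] q6 -1.64 F [ 0.1  0.5 -5.2] w 0.571 g 75.3 
 D [-51.1 -98.3   3.2] turn -0.005
 after turn [-50.6 -98.5   3.2]
```

drive_tool(
  increments=[
    {"delta_pos": [-13, -25, 5], "turn": 0, "jaw": -1},
    {"delta_pos": [-13, -25, 10], "turn": 0, "jaw": -1},
    {"delta_pos": [-13, -25, 15], "turn": 0, "jaw": -1},
    {"delta_pos": [-8, -15, 12], "turn": 0, "jaw": -1},
    {"delta_pos": [-4, -8, 8], "turn": -0.005, "jaw": -1},
    {"delta_pos": [0, 0, 4], "turn": 0, "jaw": -1},
    {"delta_pos": [0, 0, 0], "turn": 0, "jaw": -1},
    {"delta_pos": [0, 0, 0], "turn": 0, "jaw": -1},
  ],
)

```text
time: 11.27
tool_pos: [0.4764, -0.3362, 0.1993]
tcp_rot: [-0.651, -3.072, -0.002]
wrist_force: [0.3, 0.3, -4.3]
width: 0.568
grip_force: 75.3
```

```bash
python3 -c "
from h import *
plan(.4755,-.339,.1844,2.718)
a=cam('side');b=cam('top')
A=lambda c,u0,v0,u1,v1,s: cv2.resize(c['pixels'][v0:v1,u0:u1,::-1],None,fx=s,fy=s,interpolation=cv2.INTER_CUBIC)
cv2.imwrite('pics/s5.png',np.hstack([A(a,270,110,340,180,5.5),A(b,350,190,420,260,5.5)]))"
```

```text
t 11.27 pos [ 0.4764 -0.3362  0.1993] yaw 2.724 tilt [-0.002  0.002] q6 -1.81 F [ 0.3  0.3 -4.3] w 0.568 g 75.3 
 D [-0.3 -3.  14.8] turn 0.006
 after turn [-0.3 -3.  14.8]
```

View pics/s5.png

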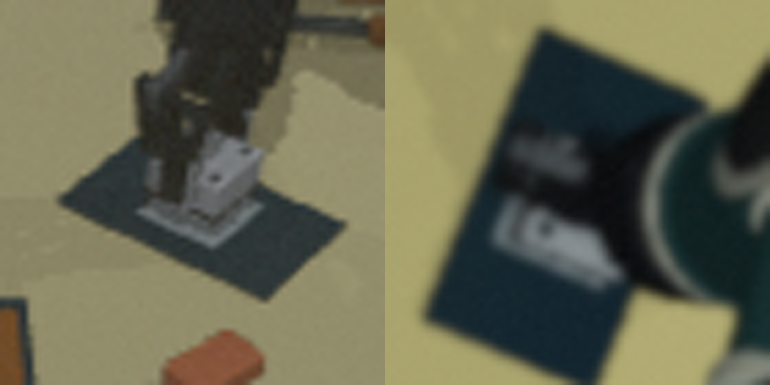

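The steel hangs over its square, slightly to the +y side. I'll correct the position and lower it close to the plate.

drive_tool(
  increments=[
    {"delta_pos": [-0.3, -3.5, 6], "turn": 0.006, "jaw": -1},
    {"delta_pos": [0, 0, 6], "turn": 0, "jaw": -1},
    {"delta_pos": [0, 0, 1], "turn": 0, "jaw": -1},
    {"delta_pos": [0, 0, 0], "turn": 0, "jaw": -1},
    {"delta_pos": [0, 0, 0], "turn": 0, "jaw": -1},
  ],
)

```text
time: 11.78
tool_pos: [0.4754, -0.3408, 0.1864]
tcp_rot: [-0.662, -3.07, -0.001]
wrist_force: [0.1, 1.4, -4.8]
width: 0.568
grip_force: 75.3
```

```bash
python3 -c "
from h import *
plan(.4755,-.3397,.1844,2.718)
a=cam('side');b=cam('top')
A=lambda c,u0,v0,u1,v1,s: cv2.resize(c['pixels'][v0:v1,u0:u1,::-1],None,fx=s,fy=s,interpolation=cv2.INTER_CUBIC)
cv2.imwrite('pics/s6.png',np.hstack([A(a,290,130,325,160,11),A(b,365,215,400,245,11)]))"
```

```text
t 11.78 pos [ 0.4754 -0.3408  0.1864] yaw 2.717 tilt [-0.001  0.   ] q6 -1.81 F [ 0.1  1.4 -4.8] w 0.568 g 75.3 
 D [0.4 1.  2. ] turn -0.001
 after turn [0.4 1.  2. ]
```

View pics/s6.png

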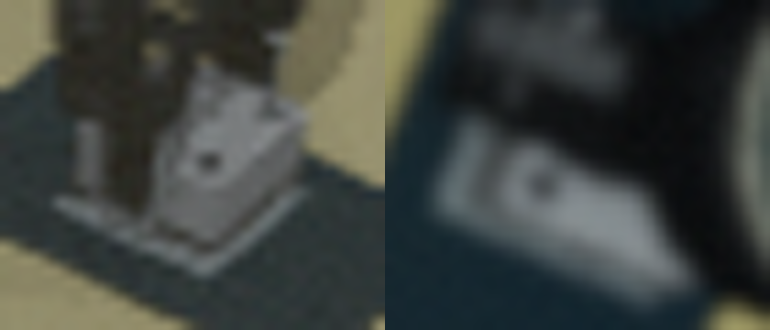

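```bash
python3 -c "
from h import *
import pickle
def sq(x,y,z,h,yaw=2.718):
    c,s=np.cos(yaw),np.sin(yaw);return [(x+h*(a*c-b*s),y+h*(a*s+b*c),z) for a,b in((1,1),(1,-1),(-1,-1),(-1,1))]
for n,o in(('side',(290,130)),('top',(365,215))):
    c=pickle.load(open(n+'0.pkl','rb'));q=(.4752,-.3404) if n=='side' else (.4758,-.3397)
    f=lambda P:((proj(c,P)-o+.5)*11-.5).round().tolist()
    print(n,'paint',f(sq(*q,.006,.028)),'\n steelbottom',f(sq(*q,.008,.025)),'\n steeltop',f(sq(*q,.036,.025)))
"
```

```text
side paint [[310.0, 189.0], [208.0, 278.0], [52.0, 206.0], [155.0, 120.0]] 
 steelbottom [[297.0, 185.0], [206.0, 264.0], [66.0, 199.0], [158.0, 123.0]] 
 steeltop [[307.0, 109.0], [215.0, 187.0], [73.0, 123.0], [167.0, 47.0]]
top paint [[266.0, 301.0], [50.0, 207.0], [139.0, -14.0], [354.0, 80.0]] 
 steelbottom [[262.0, 284.0], [69.0, 201.0], [149.0, 3.0], [341.0, 87.0]] 
 steeltop [[304.0, 288.0], [105.0, 202.0], [187.0, -1.0], [384.0, 85.0]]
```

drive_tool(
  increments=[
    {"delta_pos": [0.5, 1.3, 1], "turn": 0, "jaw": -1},
    {"delta_pos": [0, 0, 0.5], "turn": 0, "jaw": -1},
    {"delta_pos": [0, 0, 0], "turn": 0, "jaw": -1},
    {"delta_pos": [0, 0, 0], "turn": 0, "jaw": -1},
  ],
)

```text
time: 12.22
tool_pos: [0.4757, -0.3396, 0.1852]
tcp_rot: [-0.662, -3.071, -0.0]
wrist_force: [0.1, -0.1, -4.4]
width: 0.569
grip_force: 75.3
```

drive_tool(
  increments=[
    {"delta_pos": [0, 0, 0.7], "turn": 0, "jaw": -1},
    {"delta_pos": [0, 0, 0], "turn": 0, "jaw": -1},
    {"delta_pos": [0, 0, 0], "turn": 0, "jaw": -1},
  ],
)

```text
time: 12.47
tool_pos: [0.4757, -0.3396, 0.1845]
tcp_rot: [-0.662, -3.071, -0.0]
wrist_force: [-0.5, -0.3, -3.7]
width: 0.566
grip_force: 75.3
```

drive_tool(
  increments=[
    {"delta_pos": [0, 0, 0.7], "turn": 0, "jaw": -1},
    {"delta_pos": [0, 0, 0], "turn": 0, "jaw": -1},
    {"delta_pos": [0, 0, 0], "turn": 0, "jaw": -1},
  ],
)

```text
time: 12.72
tool_pos: [0.4757, -0.3397, 0.1844]
tcp_rot: [0.662, 3.071, -0.0]
wrist_force: [-2.2, 1.7, 2.7]
width: 0.571
grip_force: 76.0
```

drive_tool(
  increments=[
    {"delta_pos": [0, 0, 0], "turn": 0, "jaw": 0.3},
    {"delta_pos": [0, 0, 0], "turn": 0, "jaw": 0.6},
    {"delta_pos": [0, 0, 0], "turn": 0, "jaw": 1},
    {"delta_pos": [0, 0, 0], "turn": 0, "jaw": 1},
    {"delta_pos": [0, 0, -15], "turn": 0, "jaw": 1},
    {"delta_pos": [0, 0, -25], "turn": 0, "jaw": 1},
    {"delta_pos": [0, 0, -25], "turn": 0, "jaw": 1},
    {"delta_pos": [10, 25, -15], "turn": 0, "jaw": 1},
  ],
)

```text
time: 13.38
tool_pos: [0.4782, -0.3162, 0.2672]
tcp_rot: [0.665, 3.064, -0.007]
wrist_force: [1.1, -1.2, -0.1]
width: 1.004
grip_force: 0.0
```

drive_tool(
  increments=[
    {"delta_pos": [12, 30, 0], "turn": 0, "jaw": 1},
    {"delta_pos": [12, 30, 0], "turn": 0, "jaw": 1},
    {"delta_pos": [12, 30, 0], "turn": 0, "jaw": 1},
    {"delta_pos": [12, 30, 0], "turn": 0, "jaw": 1},
    {"delta_pos": [12, 30, 0], "turn": 0, "jaw": 1},
    {"delta_pos": [12, 30, 0], "turn": 0, "jaw": 1},
    {"delta_pos": [12, 30, 0], "turn": 0, "jaw": 1},
    {"delta_pos": [12, 30, 0], "turn": 0, "jaw": 1},
  ],
)

```text
time: 14.05
tool_pos: [0.4883, -0.053, 0.2641]
tcp_rot: [0.662, 3.07, 0.0]
wrist_force: [0.4, -0.5, -0.2]
width: 1.0
grip_force: 0.0
```

drive_tool(
  increments=[
    {"delta_pos": [12, 30, 0], "turn": 0, "jaw": 1},
    {"delta_pos": [12, 30, 0], "turn": 0, "jaw": 1},
    {"delta_pos": [12, 30, 0], "turn": 0, "jaw": 1},
    {"delta_pos": [12, 30, 0], "turn": 0, "jaw": 1},
    {"delta_pos": [12, 30, 0], "turn": 0, "jaw": 1},
    {"delta_pos": [12, 30, 0], "turn": 0, "jaw": 1},
    {"delta_pos": [12, 30, 0], "turn": 0, "jaw": 1},
    {"delta_pos": [12, 30, 0], "turn": 0, "jaw": 1},
  ],
)

```text
time: 14.72
tool_pos: [0.4997, 0.2055, 0.2641]
tcp_rot: [0.662, 3.07, 0.001]
wrist_force: [0.2, -0.8, -0.9]
width: 0.999
grip_force: 0.0
```

drive_tool(
  increments=[
    {"delta_pos": [12, 30, 0], "turn": 0, "jaw": 1},
    {"delta_pos": [12, 30, 0], "turn": 0, "jaw": 1},
    {"delta_pos": [12, 30, 0], "turn": 0, "jaw": 1},
    {"delta_pos": [6, 15, 0], "turn": -0.06, "jaw": 1},
    {"delta_pos": [0, 0, 0], "turn": -0.11, "jaw": 1},
    {"delta_pos": [0, 0, 0], "turn": 0, "jaw": 1},
  ],
)

```text
time: 15.22
tool_pos: [0.5047, 0.3182, 0.2638]
tcp_rot: [0.391, 3.117, 0.001]
wrist_force: [-0.1, -0.7, 0.0]
width: 0.996
grip_force: 0.0
```

```bash
python3 -c "
from h import *
plan(.5084,.3401,.206,2.887)"
```

```text
t 15.22 pos [0.5047 0.3182 0.2638] yaw 2.892 tilt [0.001 0.   ] q6 -0.8 F [-0.1 -0.7  0. ] w 0.996 g 0.0 
 D [ 1.9 22.1 57.8] turn 0.005
 after turn [ 2.  22.1 57.8]
```

drive_tool(
  increments=[
    {"delta_pos": [2, 12, 0], "turn": 0, "jaw": 1},
    {"delta_pos": [0, 10, 0], "turn": 0, "jaw": 1},
    {"delta_pos": [0, 0, 10], "turn": 0, "jaw": 1},
    {"delta_pos": [0, 0, 0], "turn": 0, "jaw": 1},
    {"delta_pos": [0, 0, 0], "turn": 0, "jaw": 1},
  ],
)

```text
time: 15.63
tool_pos: [0.5079, 0.3379, 0.2524]
tcp_rot: [-0.4, -3.114, 0.003]
wrist_force: [-0.0, -0.4, 0.3]
width: 1.0
grip_force: 0.0
```

```bash
python3 -c "
from h import *
plan(.5084,.3401,.206,2.887)
a=cam('side');b=cam('top')
A=lambda c,u0,v0,u1,v1,s: cv2.resize(c['pixels'][v0:v1,u0:u1,::-1],None,fx=s,fy=s,interpolation=cv2.INTER_CUBIC)
cv2.imwrite('pics/s7.png',np.hstack([A(a,200,270,300,370,4),A(a,280,120,340,170,6.0)[:300] if 0 else cv2.resize(a['pixels'][130:160,290:325,::-1],(390,400),interpolation=cv2.INTER_CUBIC)]))
import pickle;pickle.dump((a,b),open('c7.pkl','wb'))"
```

```text
t 15.63 pos [0.5079 0.3379 0.2524] yaw 2.886 tilt [-0.002 -0.002] q6 -0.77 F [-0.  -0.4  0.3] w 1.0 g 0.0 
 D [-0.   2.3 46.4] turn -0.001
 after turn [-0.   2.3 46.4]
```

View pics/s7.png

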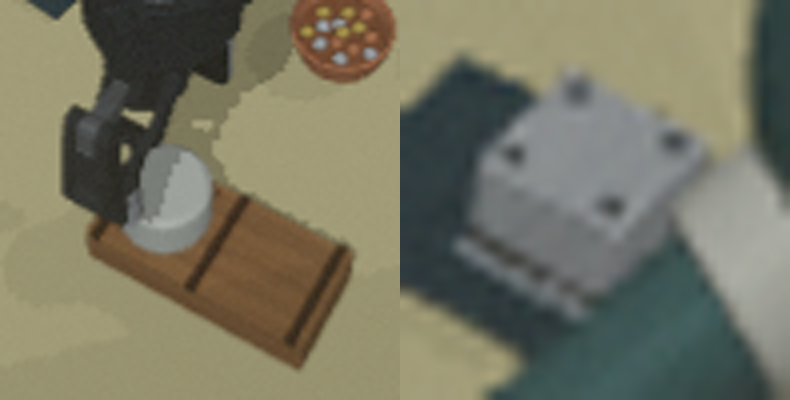

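The steel stands on its square. Its four dimples are visible at (577,92), (672,142), (513,153) and (611,206). The fingers straddle the nylon. I'll descend, grip, and check the steel's position in the same step.

drive_tool(
  increments=[
    {"delta_pos": [0, 2.3, 15], "turn": 0, "jaw": 1},
    {"delta_pos": [0, 0, 18], "turn": 0, "jaw": 1},
    {"delta_pos": [0, 0, 13], "turn": 0, "jaw": 1},
    {"delta_pos": [0, 0, 0], "turn": 0, "jaw": -0.5},
    {"delta_pos": [0, 0, 0], "turn": 0, "jaw": -1},
    {"delta_pos": [0, 0, 0], "turn": 0, "jaw": -1},
    {"delta_pos": [0, 0, 0], "turn": 0, "jaw": -1},
    {"delta_pos": [0, 0, 0], "turn": 0, "jaw": -1},
  ],
  grip_force=40,
)

```text
time: 16.4
tool_pos: [0.5095, 0.341, 0.209]
tcp_rot: [0.399, 3.114, 0.002]
wrist_force: [0.0, -0.1, -0.7]
width: 0.566
grip_force: 41.3
```

drive_tool(
  increments=[
    {"delta_pos": [0, 0, 0], "turn": 0, "jaw": -1},
    {"delta_pos": [0, 0, 0], "turn": 0, "jaw": -1},
  ],
)

```text
time: 16.57
tool_pos: [0.5094, 0.341, 0.2089]
tcp_rot: [0.399, 3.115, 0.002]
wrist_force: [-0.0, -0.6, 3.3]
width: 0.565
grip_force: 41.6
```

```bash
python3 -c "
from h import *
import pickle
a,b=pickle.load(open('c7.pkl','rb'))
p=unproj(a,[(290+(x+.5)*35/390-.5,130+(y+.5)*30/400-.5) for x,y in ((177,92),(272,142),(113,153),(211,206))],.034)[:,:2]
print(p.mean(0),[np.arctan2(*(v[::-1])) for v in(p[1]-p[0],p[3]-p[2],p[2]-p[0],p[3]-p[1])])
plan(.476,.0282,.25)"
```

```text
[ 0.47482612 -0.3402789 ] [np.float64(2.7173017099018564), np.float64(2.714027941407486), np.float64(1.1348447613557435), np.float64(1.1617804208902407)]
t 16.57 pos [0.5094 0.341  0.2089] yaw 2.887 tilt [0.002 0.001] q6 -0.77 F [-0.  -0.6  3.3] w 0.565 g 41.6 
 D [ -46.5 -311.1  -41.5] turn 0
 after turn [ -46.5 -311.1  -41.5]
```

drive_tool(
  increments=[
    {"delta_pos": [0, 0, -12], "turn": 0, "jaw": -1},
    {"delta_pos": [0, 0, -25], "turn": 0, "jaw": -1},
    {"delta_pos": [-2, -12, -10], "turn": 0, "jaw": -1},
    {"delta_pos": [-4, -28, 0], "turn": 0, "jaw": -1},
    {"delta_pos": [-4, -28, 0], "turn": 0, "jaw": -1},
    {"delta_pos": [-4, -28, 0], "turn": 0, "jaw": -1},
    {"delta_pos": [-4, -28, 0], "turn": 0, "jaw": -1},
    {"delta_pos": [-4, -28, 0], "turn": 0, "jaw": -1},
  ],
)

```text
time: 17.23
tool_pos: [0.4913, 0.1863, 0.2554]
tcp_rot: [0.398, 3.115, 0.0]
wrist_force: [0.2, 0.1, -1.0]
width: 0.562
grip_force: 41.6
```

drive_tool(
  increments=[
    {"delta_pos": [-4, -28, 0], "turn": 0, "jaw": -1},
    {"delta_pos": [-4, -28, 0], "turn": 0, "jaw": -1},
    {"delta_pos": [-4, -28, 0], "turn": 0, "jaw": -1},
    {"delta_pos": [-4, -28, 0], "turn": 0, "jaw": -1},
    {"delta_pos": [-5, -28, 10], "turn": 0, "jaw": -1},
    {"delta_pos": [-3, -20, 20], "turn": 0, "jaw": -1},
    {"delta_pos": [0, 0, 20], "turn": 0, "jaw": -1},
    {"delta_pos": [0, 0, 0], "turn": 0, "jaw": -1},
  ],
)

```text
time: 17.9
tool_pos: [0.4721, 0.0255, 0.202]
tcp_rot: [-0.403, -3.11, 0.002]
wrist_force: [-1.1, 0.8, -0.9]
width: 0.565
grip_force: 41.8
```

drive_tool(
  increments=[
    {"delta_pos": [0, 0, 0], "turn": 0, "jaw": -1},
    {"delta_pos": [0, 0, 0], "turn": 0, "jaw": -1},
  ],
)

```text
time: 18.07
tool_pos: [0.4752, 0.0272, 0.2058]
tcp_rot: [0.399, 3.115, 0.0]
wrist_force: [1.0, -0.1, -0.7]
width: 0.564
grip_force: 41.8
```

```bash
python3 -c "
from h import *
plan(.4767,.028,.1869)"
```

```text
t 18.07 pos [0.4752 0.0272 0.2058] yaw 2.887 tilt [0.001 0.   ] q6 -1.31 F [ 1.  -0.1 -0.7] w 0.564 g 41.8 
 D [-1.3  1.1 18.9] turn 0
 after turn [-1.3  1.1 18.9]
```

drive_tool(
  increments=[
    {"delta_pos": [-1.3, 1.1, 8], "turn": 0, "jaw": -1},
    {"delta_pos": [0, 0, 6], "turn": 0, "jaw": -1},
    {"delta_pos": [0, 0, 2.5], "turn": 0, "jaw": -1},
    {"delta_pos": [0, 0, 0], "turn": 0, "jaw": -1},
    {"delta_pos": [0, 0, 0], "turn": 0, "jaw": -1},
    {"delta_pos": [0, 0, 0], "turn": 0, "jaw": -1},
  ],
)

```text
time: 18.57
tool_pos: [0.4764, 0.0281, 0.1883]
tcp_rot: [-0.398, -3.116, 0.0]
wrist_force: [-0.2, -0.3, -0.7]
width: 0.566
grip_force: 41.8
```

```bash
python3 -c "
from h import *
import pickle
plan(.4767,.028,.1869)
a=cam('side');b=cam('top')
A=lambda c,u0,v0,u1,v1,s: cv2.resize(c['pixels'][v0:v1,u0:u1,::-1],None,fx=s,fy=s,interpolation=cv2.INTER_CUBIC)
cv2.imwrite('pics/s8.png',np.hstack([A(a,260,200,310,245,8),A(b,215,205,265,250,8)]))
th=np.linspace(0,6.283,200)
for c,o,q in((a,(260,200),(.4757,.027)),(b,(215,205),(.4765,.0285))):
  for r,z in((.028,.006),(.025,.0085),(.022,.0365)):
    p=(proj(c,np.c_[q[0]+r*np.cos(th),q[1]+r*np.sin(th),0*th+z])-o+.5)*8-.5
    print(r,p.min(0).round(),p.max(0).round())
"
```

```text
t 18.57 pos [0.4764 0.0281 0.1883] yaw 2.887 tilt [-0. -0.] q6 -1.31 F [-0.2 -0.3 -0.7] w 0.566 g 41.8 
 D [-0.3 -0.1  1.4] turn 0
 after turn [-0.3 -0.1  1.4]
0.028 [113. 159.] [279. 282.]
0.025 [122. 160.] [271. 270.]
0.022 [134. 109.] [268. 206.]
0.028 [111. 116.] [288. 294.]
0.025 [120. 126.] [279. 284.]
0.022 [125. 134.] [268. 278.]
```

View pics/s8.png

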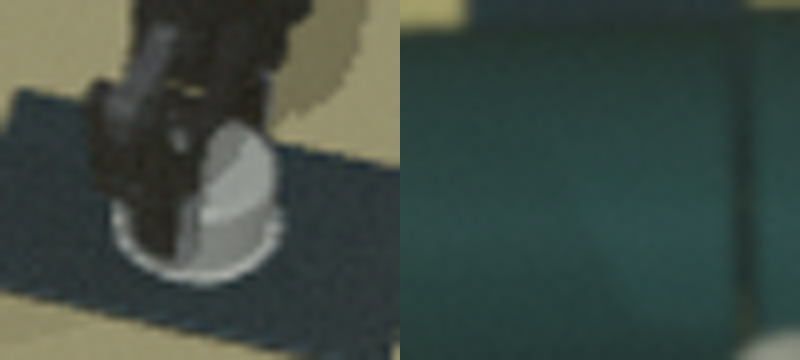

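The nylon's right edge is at about 275 and its bottom at about 271. The circle spans 112–285 with its bottom at 283, so it is well centred and I'll set it down.

drive_tool(
  increments=[
    {"delta_pos": [0, 0, 0.8], "turn": 0, "jaw": -1},
    {"delta_pos": [0, 0, 0], "turn": 0, "jaw": -1},
    {"delta_pos": [0, 0, 0], "turn": 0, "jaw": -1},
  ],
)

```text
time: 18.92
tool_pos: [0.4764, 0.0279, 0.1875]
tcp_rot: [0.399, 3.116, -0.0]
wrist_force: [0.6, -0.1, -0.3]
width: 0.566
grip_force: 41.8
```

drive_tool(
  increments=[
    {"delta_pos": [0, 0, 0.7], "turn": 0, "jaw": -1},
    {"delta_pos": [0, 0, 0], "turn": 0, "jaw": -1},
    {"delta_pos": [0, 0, 0], "turn": 0, "jaw": -1},
  ],
)

```text
time: 19.17
tool_pos: [0.4764, 0.0279, 0.1868]
tcp_rot: [0.399, 3.116, 0.0]
wrist_force: [-0.6, -0.5, -0.0]
width: 0.566
grip_force: 41.8
```

drive_tool(
  increments=[
    {"delta_pos": [0, 0, 0.6], "turn": 0, "jaw": -1},
    {"delta_pos": [0, 0, 0], "turn": 0, "jaw": -1},
    {"delta_pos": [0, 0, 0], "turn": 0, "jaw": -1},
  ],
)

```text
time: 19.42
tool_pos: [0.4765, 0.0279, 0.1868]
tcp_rot: [-0.399, -3.116, 0.0]
wrist_force: [-2.1, -0.7, 4.3]
width: 0.566
grip_force: 42.3
```

drive_tool(
  increments=[
    {"delta_pos": [0, 0, 0], "turn": 0, "jaw": 0.3},
    {"delta_pos": [0, 0, 0], "turn": 0, "jaw": 0.6},
    {"delta_pos": [0, 0, 0], "turn": 0, "jaw": 1},
    {"delta_pos": [0, 0, 0], "turn": 0, "jaw": 1},
    {"delta_pos": [0, 0, -15], "turn": 0, "jaw": 1},
    {"delta_pos": [0, 0, -25], "turn": 0, "jaw": 1},
    {"delta_pos": [0, 0, -20], "turn": 0, "jaw": 1},
    {"delta_pos": [0, 0, 0], "turn": 0, "jaw": 1},
  ],
)

```text
time: 20.08
tool_pos: [0.4785, 0.028, 0.2502]
tcp_rot: [0.398, 3.109, 0.002]
wrist_force: [1.4, 0.9, 0.5]
width: 1.002
grip_force: 0.0
```

Run:
```python
from h import *
import pickle
plan(.477,.3475,.28)
for n in("top","side"):
    c=cam(n);pickle.dump(c,open(n+"9.pkl","wb"))
    z=.028;p=(.477,.3475);g=np.arange(-100,101)*.001
    X,Y=np.meshgrid(p[0]+g,p[1]+g,indexing="ij")
    m=proj(c,np.c_[X.ravel(),Y.ravel(),np.full(X.size,z)]).astype(np.float32).reshape(201,201,2)
    pi=cv2.remap(c["pixels"],m[...,0],m[...,1],cv2.INTER_LINEAR)
    cv2.imwrite(f"pics/w{n}.png",cv2.resize(pi[:,:,::-1],(390,390),interpolation=cv2.INTER_CUBIC))
cv2.imwrite("pics/w.png",np.hstack([cv2.imread("pics/wtop.png"),cv2.imread("pics/wside.png")]))
```

```text
t 20.08 pos [0.4785 0.028  0.2502] yaw 2.887 tilt [0.008 0.   ] q6 -1.31 F [1.4 0.9 0.5] w 1.002 g 0.0 
 D [ 81.8 308.9 -29.8] turn 0
 after turn [ 81.8 308.9 -29.8]
```

View pics/w.png

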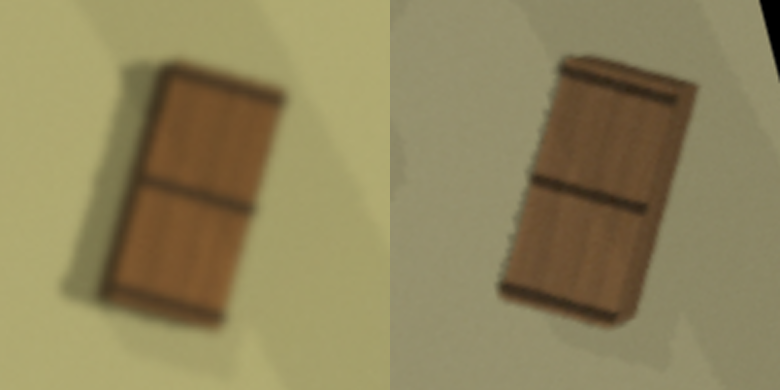

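The board lies clear. In the rectified patches its mid-groove centre is at (197,195) in the top view and (199,194) in the side view. That puts it at about (0.4772, 0.3494) with yaw −0.268.

drive_tool(
  increments=[
    {"delta_pos": [4, 15, 0], "turn": 0, "jaw": 1},
    {"delta_pos": [8, 31, 0], "turn": 0, "jaw": 1},
    {"delta_pos": [8, 31, 0], "turn": 0, "jaw": 1},
    {"delta_pos": [8, 31, 0], "turn": 0, "jaw": 1},
    {"delta_pos": [8, 31, 0], "turn": 0, "jaw": 1},
    {"delta_pos": [8, 31, 0], "turn": 0, "jaw": 1},
    {"delta_pos": [8, 31, 0], "turn": 0, "jaw": 1},
    {"delta_pos": [8, 31, 0], "turn": 0, "jaw": 1},
  ],
)

```text
time: 20.85
tool_pos: [0.4757, 0.2688, 0.2442]
tcp_rot: [-0.399, -3.114, 0.003]
wrist_force: [-0.1, -0.9, -0.1]
width: 1.0
grip_force: 0.0
```

drive_tool(
  increments=[
    {"delta_pos": [8, 31, 0], "turn": 0, "jaw": 1},
    {"delta_pos": [8, 31, 0], "turn": 0, "jaw": 1},
    {"delta_pos": [4, 15, 10], "turn": 0.013, "jaw": 1},
    {"delta_pos": [0, 0, 15], "turn": 0, "jaw": 1},
    {"delta_pos": [0, 0, 0], "turn": 0, "jaw": 1},
    {"delta_pos": [0, 0, 0], "turn": 0, "jaw": 1},
  ],
)

```text
time: 21.35
tool_pos: [0.4754, 0.3464, 0.2184]
tcp_rot: [-0.418, -3.109, 0.006]
wrist_force: [0.1, 0.3, 0.7]
width: 0.999
grip_force: 0.0
```

```bash
python3 -c "
from h import *
plan(.4772,.3494,.181,2.8736)"
```

```text
t 21.35 pos [0.4754 0.3464 0.2184] yaw 2.874 tilt [-0.005 -0.003] q6 -0.72 F [0.1 0.3 0.7] w 0.999 g 0.0 
 D [-1.1  3.5 37.4] turn 0.001
 after turn [-1.1  3.5 37.4]
```

drive_tool(
  increments=[
    {"delta_pos": [-1.1, 3.5, 5], "turn": 0, "jaw": 1},
    {"delta_pos": [0, 0, 12], "turn": 0, "jaw": 1},
    {"delta_pos": [0, 0, 12], "turn": 0, "jaw": 1},
    {"delta_pos": [0, 0, 8], "turn": 0, "jaw": 1},
    {"delta_pos": [0, 0, 0], "turn": 0, "jaw": -0.5},
    {"delta_pos": [0, 0, 0], "turn": 0, "jaw": -1},
    {"delta_pos": [0, 0, 0], "turn": 0, "jaw": -1},
    {"delta_pos": [0, 0, 0], "turn": 0, "jaw": -1},
  ],
  grip_force=60,
)

```text
time: 22.02
tool_pos: [0.4791, 0.3503, 0.1847]
tcp_rot: [0.419, 3.113, 0.001]
wrist_force: [0.3, 0.6, -2.5]
width: 0.679
grip_force: 67.1
```

drive_tool(
  increments=[
    {"delta_pos": [0, 0, 0], "turn": 0, "jaw": -1},
    {"delta_pos": [0, 0, 0], "turn": 0, "jaw": -1},
    {"delta_pos": [0, 0, 0], "turn": 0, "jaw": -1},
  ],
)

```text
time: 22.27
tool_pos: [0.4787, 0.3502, 0.1842]
tcp_rot: [-0.419, -3.113, 0.0]
wrist_force: [-0.1, 0.5, -2.7]
width: 0.687
grip_force: 67.1
```

```bash
python3 -c "
from h import *
plan(.6183,-.167,.24,3.425)"
```

```text
t 22.27 pos [0.4787 0.3502 0.1842] yaw 2.874 tilt [-0. -0.] q6 -0.71 F [-0.1  0.5 -2.7] w 0.687 g 67.1 
 D [-271.5 -461.8  -55.8] turn -0.551
 after turn [  10.6 -535.6  -55.8]
```

drive_tool(
  increments=[
    {"delta_pos": [0, 0, -15], "turn": 0, "jaw": -1},
    {"delta_pos": [0, 0, -25], "turn": 0, "jaw": -1},
    {"delta_pos": [0, 0, -25], "turn": 0, "jaw": -1},
    {"delta_pos": [-8, -13, -10], "turn": 0, "jaw": -1},
    {"delta_pos": [-15, -26, 0], "turn": 0, "jaw": -1},
    {"delta_pos": [-15, -26, 0], "turn": 0, "jaw": -1},
    {"delta_pos": [-15, -26, 0], "turn": 0, "jaw": -1},
    {"delta_pos": [-15, -26, 0], "turn": 0, "jaw": -1},
  ],
)

```text
time: 22.93
tool_pos: [0.5133, 0.2176, 0.259]
tcp_rot: [-0.418, -3.114, 0.001]
wrist_force: [-0.0, -0.3, -2.3]
width: 0.683
grip_force: 67.1
```

drive_tool(
  increments=[
    {"delta_pos": [-15, -26, 0], "turn": 0, "jaw": -1},
    {"delta_pos": [-15, -26, 0], "turn": 0, "jaw": -1},
    {"delta_pos": [-15, -26, 0], "turn": 0, "jaw": -1},
    {"delta_pos": [-15, -26, 0], "turn": 0, "jaw": -1},
    {"delta_pos": [-15, -26, 0], "turn": 0, "jaw": -1},
    {"delta_pos": [-15, -26, 0], "turn": 0, "jaw": -1},
    {"delta_pos": [-15, -26, 0], "turn": 0, "jaw": -1},
    {"delta_pos": [-15, -26, 0], "turn": 0, "jaw": -1},
  ],
)

```text
time: 23.6
tool_pos: [0.5737, -0.0151, 0.2588]
tcp_rot: [-0.42, -3.113, 0.0]
wrist_force: [-0.1, 0.3, -2.2]
width: 0.682
grip_force: 67.2
```

drive_tool(
  increments=[
    {"delta_pos": [-15, -26, 0], "turn": 0, "jaw": -1},
    {"delta_pos": [-15, -26, 0], "turn": 0, "jaw": -1},
    {"delta_pos": [-15, -26, 0], "turn": 0, "jaw": -1},
    {"delta_pos": [0, 0, 0], "turn": -0.11, "jaw": -1},
    {"delta_pos": [0, 0, 0], "turn": -0.11, "jaw": -1},
    {"delta_pos": [0, 0, 0], "turn": -0.11, "jaw": -1},
    {"delta_pos": [0, 0, 0], "turn": -0.11, "jaw": -1},
    {"delta_pos": [0, 0, 0], "turn": -0.11, "jaw": -1},
  ],
)

```text
time: 24.27
tool_pos: [0.5962, -0.1009, 0.2586]
tcp_rot: [0.449, -3.108, -0.0]
wrist_force: [0.5, 0.7, -1.0]
width: 0.684
grip_force: 67.1
```

drive_tool(
  increments=[
    {"delta_pos": [0, 0, 0], "turn": 0, "jaw": -1},
    {"delta_pos": [0, 0, 0], "turn": 0, "jaw": -1},
  ],
)

```text
time: 24.43
tool_pos: [0.5964, -0.1005, 0.2588]
tcp_rot: [0.437, -3.11, -0.0]
wrist_force: [-0.2, 0.6, -0.8]
width: 0.683
grip_force: 67.1
```

```bash
python3 -c "
from h import *
plan(.6195,-.1667,.1902,3.425)"
```

```text
t 24.43 pos [ 0.5964 -0.1005  0.2588] yaw -2.863 tilt [-0.001 -0.   ] q6 -2.06 F [-0.2  0.6 -0.8] w 0.683 g 67.1 
 D [ -4.  -70.   68.5] turn -0.004
 after turn [ -3.7 -70.   68.5]
```

drive_tool(
  increments=[
    {"delta_pos": [-1, -20, 10], "turn": 0, "jaw": -1},
    {"delta_pos": [-1, -25, 15], "turn": 0, "jaw": -1},
    {"delta_pos": [-2, -20, 15], "turn": 0, "jaw": -1},
    {"delta_pos": [0, -5, 15], "turn": -0.004, "jaw": -1},
    {"delta_pos": [0, 0, 8], "turn": 0, "jaw": -1},
    {"delta_pos": [0, 0, 0], "turn": 0, "jaw": -1},
    {"delta_pos": [0, 0, 0], "turn": 0, "jaw": -1},
    {"delta_pos": [0, 0, 0], "turn": 0, "jaw": -1},
  ],
)

```text
time: 25.1
tool_pos: [0.6201, -0.1653, 0.1966]
tcp_rot: [-0.448, 3.109, 0.0]
wrist_force: [-0.2, 0.4, -2.3]
width: 0.683
grip_force: 67.1
```

```bash
python3 -c "
from h import *
plan(.6195,-.1667,.1902,3.425)"
```

```text
t 25.1 pos [ 0.6201 -0.1653  0.1966] yaw -2.855 tilt [0. 0.] q6 -2.16 F [-0.2  0.4 -2.3] w 0.683 g 67.1 
 D [ 1.  -1.1  6.4] turn 0.003
 after turn [ 1.  -1.1  6.4]
```

drive_tool(
  increments=[
    {"delta_pos": [1, -1.1, 3], "turn": 0.003, "jaw": -1},
    {"delta_pos": [0, 0, 1.5], "turn": 0, "jaw": -1},
    {"delta_pos": [0, 0, 1], "turn": 0, "jaw": -1},
    {"delta_pos": [0, 0, 0], "turn": 0, "jaw": -1},
    {"delta_pos": [0, 0, 0], "turn": 0, "jaw": -1},
    {"delta_pos": [0, 0, 0], "turn": 0, "jaw": -1},
  ],
)

```text
time: 25.6
tool_pos: [0.6196, -0.1675, 0.1909]
tcp_rot: [-0.443, 3.11, -0.0]
wrist_force: [0.2, -0.3, -2.0]
width: 0.684
grip_force: 67.2
```

drive_tool(
  increments=[
    {"delta_pos": [0, 0, 0.6], "turn": 0, "jaw": -1},
    {"delta_pos": [0, 0, 0], "turn": 0, "jaw": -1},
    {"delta_pos": [0, 0, 0], "turn": 0, "jaw": -1},
  ],
)

```text
time: 25.85
tool_pos: [0.6196, -0.1676, 0.1901]
tcp_rot: [-0.443, 3.11, -0.0]
wrist_force: [0.8, 0.2, -1.6]
width: 0.684
grip_force: 67.2
```

drive_tool(
  increments=[
    {"delta_pos": [0, 0, 0.6], "turn": 0, "jaw": -1},
    {"delta_pos": [0, 0, 0], "turn": 0, "jaw": -1},
    {"delta_pos": [0, 0, 0], "turn": 0, "jaw": -1},
  ],
)

```text
time: 26.1
tool_pos: [0.6196, -0.1676, 0.19]
tcp_rot: [-0.443, 3.11, -0.0]
wrist_force: [-2.7, 1.2, 3.5]
width: 0.681
grip_force: 67.7
```

drive_tool(
  increments=[
    {"delta_pos": [0, 0, 0], "turn": 0, "jaw": 0.6},
    {"delta_pos": [0, 0, 0], "turn": 0, "jaw": 0.8},
    {"delta_pos": [0, 0, 0], "turn": 0, "jaw": 1},
    {"delta_pos": [0, 0, 0], "turn": 0, "jaw": 1},
    {"delta_pos": [0, 0, -15], "turn": 0, "jaw": 1},
    {"delta_pos": [0, 0, -25], "turn": 0, "jaw": 1},
    {"delta_pos": [0, 0, -25], "turn": 0, "jaw": 1},
    {"delta_pos": [20, 0, -25], "turn": 0, "jaw": 1},
  ],
)

```text
time: 26.77
tool_pos: [0.6024, -0.1727, 0.2807]
tcp_rot: [-0.445, 3.107, -0.001]
wrist_force: [0.4, -1.0, 1.3]
width: 0.999
grip_force: 0.0
```

drive_tool(
  increments=[
    {"delta_pos": [30, 0, -15], "turn": 0, "jaw": 1},
    {"delta_pos": [30, 0, -15], "turn": 0, "jaw": 1},
    {"delta_pos": [30, 0, -15], "turn": 0, "jaw": 1},
    {"delta_pos": [30, 0, 0], "turn": 0, "jaw": 1},
    {"delta_pos": [30, 0, 0], "turn": 0, "jaw": 1},
    {"delta_pos": [0, 0, 0], "turn": 0, "jaw": 1},
    {"delta_pos": [0, 0, 0], "turn": 0, "jaw": 1},
  ],
)

```text
time: 27.35
tool_pos: [0.4551, -0.2153, 0.3246]
tcp_rot: [-0.44, 3.11, -0.0]
wrist_force: [0.7, -1.5, -0.1]
width: 1.002
grip_force: 0.0
```

Run:
```python
from h import *
import pickle
plan(.45,-.1,.3)
rows=[]
T={"stake":((.6622,.1485),(.6608,.1475),2.72,.006,40),"nylon":((.4765,.0285),(.4757,.027),3.109,.006,50),"board":((.6190,-.1672),(.6176,-.1665),.283,.006,90)}
z={"stake":.006,"nylon":.034,"board":.034}
for i,n in enumerate(("top","side")):
    c=cam(n);pickle.dump(c,open(n+"10.pkl","wb"));r=[]
    for k,t in T.items():
        p=t[i];hw=t[4];L=np.linspace(-hw,hw,261)*.001;ca,sa=np.cos(t[2]),np.sin(t[2])
        A,B=np.meshgrid(L,L) # cols along plate x, rows along plate y
        m=proj(c,np.c_[(p[0]+ca*A-sa*B).ravel(),(p[1]+sa*A+ca*B).ravel(),np.full(A.size,z[k])]).astype(np.float32).reshape(261,261,2)
        im=cv2.remap(c["pixels"],m[...,0],m[...,1],cv2.INTER_CUBIC)[:,:,::-1].copy()
        cv2.line(im,(126,130),(134,130),(255,0,255));cv2.line(im,(130,126),(130,134),(255,0,255));r.append(im)
    rows.append(np.hstack(r))
cv2.imwrite("pics/fin.png",np.vstack(rows))
```

```text
t 27.35 pos [ 0.4551 -0.2153  0.3246] yaw -2.86 tilt [ 0.001 -0.   ] q6 -2.34 F [ 0.7 -1.5 -0.1] w 1.002 g 0.0 
 D [-27.  112.2  24.6] turn 0
 after turn [-27.  112.2  24.6]
```

View pics/fin.png

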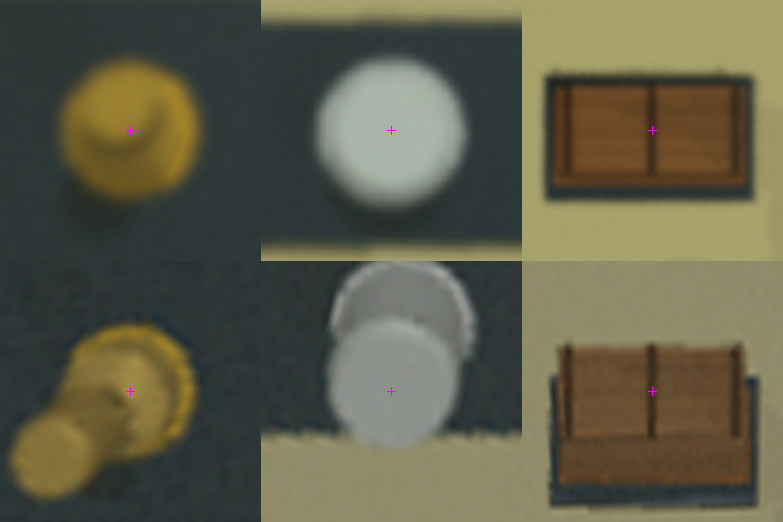

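The final rectified view shows the stake and nylon concentric with their circles, within about 1 mm. The board's mid groove lies on its outline centre and its sides are square. The steel was checked earlier at within 0.5 mm and squared. I'm handing in.

```bash
python3 -c "
from workcell import bot
print(bot.finish_job())"
```

```text
the job is handed in; nothing more can be done
None
```

The pile is apart and handed in: all four pieces are set down on their matching plates, within about 1 mm of centre by camera and the wooden and steel ones squared up. I did not touch the copper dish, and the run took about 27 s.

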